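# Probe the test points of a bench module

## Task

Take the spring-tipped test probe from its stand and touch its point, gently and for about half a second each, on the middle of the round pad of the test module and then on the middle of the square pad, leaving the bar-shaped pad untouched. Then feel along the floor of the slot in the module's face with the point until it drops into the one deep hole hidden there, and press it lightly onto the bottom of that hole for about half a second; never push the sprung point in as far as it goes. Finally hang the probe upright in its stand again and let go, leaving the bottle, dish and timer where they are.

Things in the scene. Friction and masses are not known exactly. Their poses are not given: they have to be found in the camera images.
- probe: Loose test probe, about 0.13 kg, upright in the stand. Black square handle 18 x 18 mm (faces along its x and y), on a grey collar 34 mm across, 5 mm thick; below it a steel shank 12 mm thick, 60 mm long, a 15 mm taper to 8 mm, and the thin sprung tip. Origin: centre of the collar's underside; z up along the probe: handle z = 5 to 75 mm, point at z = -103 mm when not pressed.
- probe_point (a point): The very end of the probe's tip, a steel pin 5 mm thick with a round end that stands 28 mm out of the taper; it moves with the pin as this is pressed in.
- probe_tip (a joint): How far the sprung tip is pushed into the probe, in m: 0 free, 0.012 at its stop. The spring takes about 1.6 N before it gives, then 0.4 N more for each mm (6.4 N at the stop).
- module: Test module, fixed on the desk: a grey box 90 mm (its x) by 130 mm (its y) and 45 mm high with a grey plastic face on top. Origin: centre of its underside; z up. Its three pads stand in a row 20 mm on the -x side of its middle, 40 mm apart along its y, in any order; the slot lies on the +x side.
- slot_mid (a point): Middle of the slot's mouth, level with the face. Slot: 9 mm wide, 48 mm long along the module's y, 4 mm deep to a flat rigid black floor. Up to 16 mm either way along it from its middle, centred in its width, the floor has one hole 9 mm across, its flat bottom 10 mm below the floor (14 mm below the face); where is not told and has to be felt. z up.
- pad_round_top (a point): Centre of the top of the round brass pad, a rigid disc 22 mm across, 6 mm above the module's face.
- pad_square_top (a point): Centre of the top of the square brass pad, rigid, 21 x 21 mm, 6 mm above the face.
- pad_bar_top (a point): Centre of the top of the bar-shaped brass pad, rigid, 23 mm (module's x) by 7 mm, 6 mm above the face; not to be touched.
- pad_round: The round pad; origin at the centre of its underside, on the module's face.
- pad_square: The square pad; origin at the centre of its underside.
- pad_bar: The bar-shaped pad; origin at the centre of its underside.
- stand_ring (a point): Centre of the hole in the stand's plate, at its upper face, 120 mm above the desk. Hole 22 mm across, plate 70 mm (stand's x) by 44 mm, 6 mm thick; the probe's shank hangs through it and the collar rests on it. The stand is fixed: round foot 76 mm across, post under the plate's +x side.
- reagent_bottle: Bystander: small white bottle with a blue cap, 43 mm across, 95 mm tall, loose; origin under its centre.
- petri_dish: Bystander: glass dish 60 mm across, 14 mm tall, loose; origin under its centre.
- bench_timer: Bystander: grey timer 58 x 64 x 20 mm, loose; origin under its centre.
Not all that is in view belongs to the job. Leave any red look-alike of the probe alone. Leave any turquoise look-alike of the module alone.

How it is judged:
By the outcome, as a careful person would: the job done as asked, in the order asked, and still so for the second after the job is handed in, with the robot touching nothing.
It also fails if it takes over 67 s, if anything falls off the work surface, if the arm or the gripper's body presses on something with over 40 N, if the wrist force passes 120 N, or if a joint passes its speed limit or range.

## Robot

A 6-joint arm with a two-finger parallel gripper is mounted at the origin on a cart in front of the work surface, level with it; the furniture and walls round the work are solid. World frame = base frame: x ahead of the robot, y to its left, z up, the work surface at z = 0. Lengths are in mm, angles in rad, forces in N, time in s.
With the tool pointing down it reaches from about 275 to 750 mm from the base axis. Payload 10.2 kg.
Tool frame: the origin (TCP) lies at the very end of the fingers, on their centre line; the grasp point (between the pads) lies 19 mm behind it; z points along the fingers, x is the direction in which the jaws open and shut, and the axes are right-handed (so a half turn about z gives the same grasp; the last joint's range is limited). The gripper opens to 85 mm and grips with 20 to 120 N. Pads are 22 mm wide; open, the fingers measure 114 mm over their backs; the gripper's body (76 mm by 85 mm) begins 54 mm behind the grasp point. The pads swing forward as they close: fully open they stand 13 mm farther back than shut.
Start: joints at [-1.4, 0.313, 1.498, -0, 1.331, -0.223], TCP at [201.431, -484.827, 231.294] pointing down, gripper open.
Joint ranges: [-2.94, 2.94], [-0.97, 2.17], [0.19, 2.56], [-1.23, 4.37], [0.02, 3.11], [-2.88, 2.88]. Speed limits (rad/s): [2.39, 2.39, 3.01, 3.14, 3.14, 3.14].

## Interface

Orientations are given as a unit quaternion [w, x, y, z].
In Python, from rig import ctrl, cams gives the robot as it stands.
- The arm moves only by the tool play_rows, never from a script. Its argument "steps" is a list of rows, each a list of 2 entries, a list of its own where there are three numbers: the shift along the tool's x, y, z normalised to -1 to 1, where 1 is 0.75 m, then the turn, a rotation vector about the tool's x, y, z normalised to -1 to 1, where 1 is 45 degrees. A call has 1 to 20 rows; each row shifts and turns the commanded pose from where the row before left it, along the tool's axes as they then stand; what a row does not reach is not made up. A row lasts 1/10 s, in which the tool goes at most 50 mm and 8.59 degrees, less where a joint would pass 70% of its speed; a pose out of reach is approached as far as the arm can. A call with a number of a shift or a turn outside -1 to 1 is refused whole. A call with a gripper value outside its range is refused whole. "grip" is the closure, from 0 (fully open) to 1 (shut), set as the call begins (left out, the last holds). The fingers move at their own pace and stop on an object; "squeeze" is the grip in N (left out, the last holds). Time passes only in rows, so rows that do not move let the fingers close. It gives the time, the measured TCP pose, the force and the opening at its end, in the units of the state.
- ctrl.sense(): the state, without advancing time (a new reading comes with each control period).
- cams.capture(name): name is "side" or "top" or "wrist"; returns the picture (420x560x3 uint8, red, green, blue); there is no depth.
- cams.camera_info(name): a dict with "fx", "fy", "cx", "cy" (pixels), "xyz" and "attitude" of the camera in the world. Camera axes: x right, y up, looking along -z (the intrinsics and any distortion apply to the point x, -y, -z); pixel columns grow to the right and rows downward; lengths in mm; the calibration is good to about 2 mm. The wrist camera is an equidistant fisheye: a pixel r from the principal point sees the ray r / f radians off the axis. A picture is of the moment at which its call begins: read the wrist's pose just before it. camera_info takes no time and is no camera call; for the wrist camera it gives the pose at the moment of the call.
- ctrl.finish_job(): hands the job in, once; it reports no verdict.
Trained networks look in the newest picture that a camera, given by its name, has taken for a name from the list of things; names that differ only in an ending like _2 or _b are one class to them, and where a whole thing is asked for, a point or a joint stands for the part that bears it (a point fixed in the world has none). Each returns a list of dicts, best first, with "p" (0 to 1); they miss things now and then, are a little off and sometimes report something else, mostly with a low value. They report only what shows in the picture. A call takes as long as a camera call. They do not tell look-alikes from the thing itself.
- cams.search_frame(camera, thing): "rect" ([centre column, centre row, width, height] in pixels, round what is visible of it).
- cams.tip_of(camera, thing): "pixel" ([column, row] in pixels: a listed point, or the origin of a listed thing).
The state is a dict: "time_s": time; "joints": joint angles; "dq": joint speeds; "tau": joint torques, N m; "eef_pos": TCP position; "ee_rot": TCP orientation; "force": force on the tool from outside, world axes, zero at the start; "wrist_torque": the same for the moment, N m; "grip_width": opening from 0.0 (shut) to 1.0 (fully open).
Only numpy, scipy, OpenCV 4.12 (cv2) and the standard library are available. Lean on these libraries where they do the work, as an engineer would, in place of code of your own. Each camera call takes 0.05 s, during which the arm holds its last target.

## Working session

There is one attempt and no reset: what is moved stays moved. The work goes in short steps, Python scripts to look and compute and a tool call to move; the robot and the scene stay as the last step left them, time stands still between calls to the robot, and variables do not carry over. Pictures are saved under pics/ and viewed, and the job is handed in when it is done.

Besides the shell and the picture viewer there is one more tool, called after ">>>" as name([rows], argument=value, ...), one row to a line, values as JSON. play_rows: Moves the arm, as the interface text tells. Its arguments: {"type":"object","properties":{"steps":{"type":"array"},"grip":{"type":"number"},"squeeze":{"type":"number"}},"required":["steps"]}

```bash
ls; mkdir -p pics
python3 - <<'E'
from rig import ctrl,cams
import cv2
print(ctrl.sense())
for n in ["side","top","wrist"]:
    print(n,cams.camera_info(n))
    im=cams.capture(n); cv2.imwrite(f"pics/a_{n}.png",im[:,:,::-1])
E
```

```text
pics
{'time_s': 0.0, 'joints': array([-1.40037729e+00,  3.13424659e-01,  1.49845280e+00,  5.33427952e-06,
        1.33098558e+00, -2.23432099e-01]), 'dq': array([-9.22371051e-04,  1.16116435e-03, -7.47346481e-04,  1.59088266e-03,
        8.59582131e-07, -6.13193105e-04]), 'tau': array([-1.16357089e-03, -4.12272406e+01, -2.59745854e+01, -2.31322274e-04,
        4.14251379e-03,  1.79698492e-05]), 'eef_pos': array([ 201.39673396, -484.55306319,  230.7421244 ]), 'ee_rot': array([-4.62676966e-04,  8.31788976e-01, -5.55091610e-01, -4.35206920e-04]), 'force': array([-0.26941943,  0.25425892, -0.11178762]), 'wrist_torque': array([-0.02511547,  0.02087943, -0.0044171 ]), 'grip_width': 1.0003269961047239}
side {'fx': 455.0061025737767, 'fy': 455.0061025737767, 'cx': 280.05372448314444, 'cy': 209.11571026456485, 'xyz': array([605.16814534, 464.62184181, 859.06361526]), 'attitude': array([0.02221864, 0.01903742, 0.40225121, 0.91506168])}
top {'fx': 523.6910328525183, 'fy': 523.6910328525183, 'cx': 289.66092141663813, 'cy': 203.83762936286058, 'xyz': array([ 411.51302995, -349.22158031, 1202.35987725]), 'attitude': array([ 0.71181583,  0.0365381 , -0.04459702, -0.69999592])}
wrist {'fx': 325.19226210127806, 'fy': 325.19226210127806, 'cx': 279.9946072311255, 'cy': 214.06106276316393, 'xyz': array([ 269.0394995 , -457.12348735,  372.71518388]), 'attitude': array([ 0.82378598, -0.11743938,  0.07941732, -0.54888755])}
```

View pics/a_side.png

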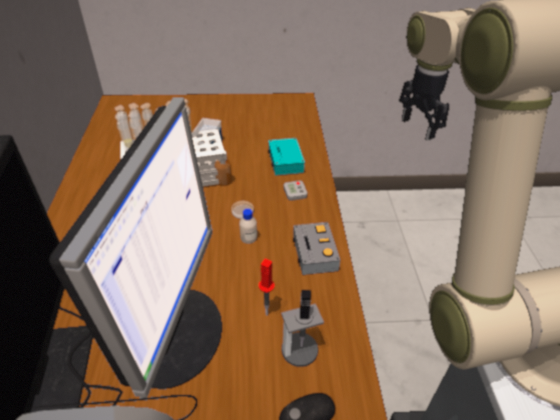

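View pics/a_top.png

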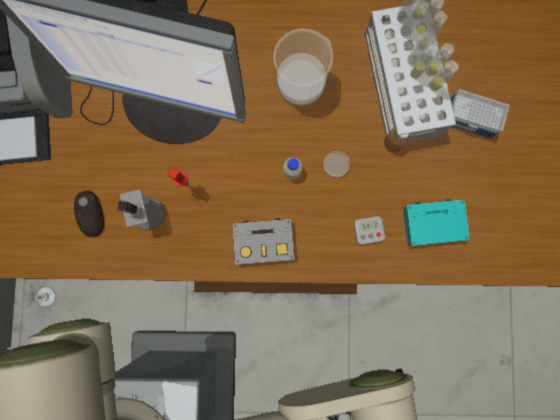

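View pics/a_wrist.png

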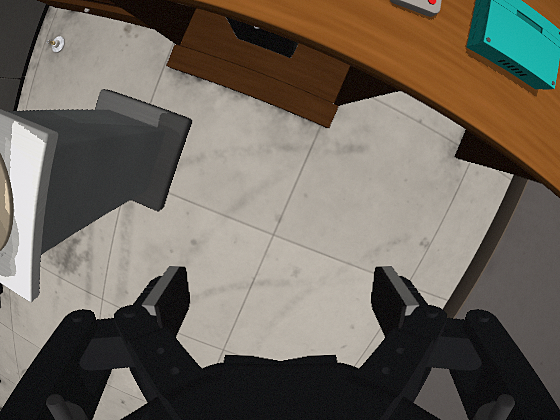

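The probe (black handle) is in the stand at top (130,208) / side (305,305). The red look-alike is at top (178,178). The grey module is at top (264,242), and the turquoise one at (437,222) is to be left alone. Next I'll measure these.

```bash
cat > h.py <<'E'
import numpy as np, cv2
from scipy.spatial.transform import Rotation as R
from rig import ctrl,cams
def rot(q): return R.from_quat([q[1],q[2],q[3],q[0]])
def ray(info,px,fish=False):
    u=(px[0]-info['cx'])/info['fx']; v=(px[1]-info['cy'])/info['fy']
    if fish:
        r=np.hypot(u,v); s=np.sin(r)/r if r>1e-9 else 1
        d=np.array([u*s,-v*s,-np.cos(r)])
    else: d=np.array([u,-v,-1.])
    d=rot(info['attitude']).apply(d); return np.array(info['xyz']),d/np.linalg.norm(d)
def atz(info,px,z,fish=False):
    o,d=ray(info,px,fish); return o+d*(z-o[2])/d[2]
def tri(rs):
    A=np.zeros((3,3));b=np.zeros(3)
    for o,d in rs:
        P=np.eye(3)-np.outer(d,d);A+=P;b+=P@o
    X=np.linalg.solve(A,b); return X,[np.linalg.norm((np.eye(3)-np.outer(d,d))@(X-o)) for o,d in rs]
def proj(info,X,fish=False):
    p=rot(info['attitude']).inv().apply(np.array(X,float)-info['xyz'])
    x,y,z=p[...,0],-p[...,1],-p[...,2]
    if fish:
        rr=np.hypot(x,y); t=np.arctan2(rr,z); k=t/np.maximum(rr,1e-9)
        return np.stack([info['cx']+info['fx']*x*k,info['cy']+info['fy']*y*k],-1)
    return np.stack([info['cx']+info['fx']*x/z,info['cy']+info['fy']*y/z],-1)
E
python3 - <<'E'
from h import *
for t,z in [("probe",120),("stand_ring",120),("module",0),("slot_mid",45),("pad_round_top",51),("pad_square_top",51),("pad_bar_top",51),("reagent_bottle",0),("petri_dish",0),("bench_timer",0)]:
    for c in ["top","side"]:
        i=cams.camera_info(c)
        for d in cams.tip_of(c,t)[:3]:
            if d['p']>.2: print(t,c,d['pixel'],round(d['p'],2),atz(i,d['pixel'],z).round(1))
s=ctrl.sense();print(s['time_s'])
im=cv2.imread('pics/a_top.png'); cv2.imwrite('pics/b.png',np.hstack([cv2.resize(im[165:265,95:195],(400,400),interpolation=2),cv2.resize(im[195:295,215:315],(400,400),interpolation=2)]))
E
```

```text
probe top [134.4, 207.4] 0.78 [523.4 -39.1 120. ]
probe top [179.1, 177.8] 0.75 [ 587.1 -129.   120. ]
probe side [267.3, 287.3] 0.74 [ 586.4 -106.9  120. ]
probe side [304.9, 314.6] 0.59 [516.6 -38.5 120. ]
stand_ring top [134.1, 209.0] 0.69 [520.  -38.7 120. ]
stand_ring side [303.2, 317.3] 0.8 [520.4 -32.6 120. ]
module top [263.1, 242.3] 0.73 [ 460.5 -302.4    0. ]
module top [429.9, 224.6] 0.65 [ 507.7 -686.3    0. ]
module side [315.4, 255.5] 0.65 [ 458.8 -294.3    0. ]
module side [286.2, 162.3] 0.65 [ 506.6 -687.4   -0. ]
slot_mid top [265.1, 230.6] 0.98 [ 484.6 -308.    45. ]
slot_mid top [438.0, 209.0] 0.66 [ 539.3 -692.3   45. ]
slot_mid side [278.7, 150.8] 0.89 [ 530.9 -686.7   45. ]
slot_mid side [305.5, 240.8] 0.87 [ 485.4 -303.6   45. ]
pad_round_top top [244.5, 252.5] 0.4 [ 435.5 -264.2   51. ]
pad_round_top top [294.5, 169.6] 0.26 [ 621.4 -370.9   51. ]
pad_round_top side [325.6, 249.9] 0.5 [ 441.  -266.1   51. ]
pad_square_top top [284.2, 249.4] 0.71 [ 443.7 -350.9   51. ]
pad_square_top side [314.8, 227.4] 0.52 [ 458.3 -343.4   51. ]
pad_bar_top top [263.4, 247.3] 0.46 [ 447.5 -305.3   51. ]
pad_bar_top side [325.1, 242.4] 0.36 [ 439.  -290.7   51. ]
reagent_bottle top [295.1, 167.4] 0.76 [ 636.  -373.1    0. ]
reagent_bottle top [244.2, 250.4] 0.41 [ 441.4 -259.7    0. ]
reagent_bottle side [245.6, 241.2] 0.92 [ 634.2 -350.9    0. ]
petri_dish top [337.0, 161.3] 0.8 [ 652.2 -470.8    0. ]
petri_dish side [243.8, 210.3] 0.61 [ 639.2 -469.2    0. ]
bench_timer top [364.0, 228.9] 0.66 [ 495.2 -533.9    0. ]
1.15
```

View pics/b.png

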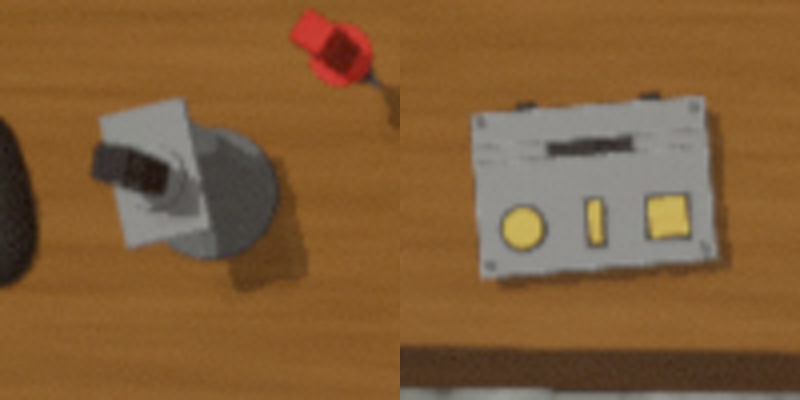

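>>> play_rows([
  [[-0.0155, -0.0524, -0.0153], [0, 0, 0]],
  [[-0.0155, -0.0524, -0.0153], [0, 0, 0]],
  [[-0.0155, -0.0524, -0.0153], [0, 0, 0]],
  [[-0.0155, -0.0524, -0.0153], [0, 0, 0]],
  [[-0.0155, -0.0524, -0.0153], [0, 0, 0]],
  [[-0.0155, -0.0524, -0.0153], [0, 0, 0]],
  [[0, 0, 0], [0, 0, 0]],
])

```text
time_s: 1.85
eef_pos: [395.3, -327.5, 301.8]
ee_rot: [0.0, 0.833, -0.553, 0.002]
force: [0.7, -0.1, 0.3]
grip_width: 1.003
```

Run:
```python
from h import *
s=ctrl.sense();print(s['eef_pos'],s['ee_rot'],s['dq'].round(3),s['joints'].round(2),s['time_s'])
i=cams.camera_info("wrist");im=cams.capture("wrist");cv2.imwrite("pics/c.png",im[:,:,::-1])
import pickle;pickle.dump(i,open('c.pkl','wb'));print(i)
for t,z in [("slot_mid",45),("pad_round_top",51),("pad_square_top",51),("pad_bar_top",51),("module",0)]:
    for d in cams.tip_of("wrist",t)[:2]:
            if d['p']>.2: print(t,d['pixel'],round(d['p'],2),atz(i,d['pixel'],z,True).round(1))
```

```text
[ 395.34259048 -327.47928379  301.75360599] [ 2.12770012e-06  8.33146918e-01 -5.53049610e-01  1.53002274e-03] [-0.088  0.011  0.048 -0.027 -0.029 -0.072] [-0.92  0.24  1.41  0.    1.49  0.25] 1.85
{'fx': 325.19226210127806, 'fy': 325.19226210127806, 'cx': 279.9946072311255, 'cy': 214.06106276316393, 'xyz': array([ 462.46723085, -299.28358306,  443.77056   ]), 'attitude': array([ 0.8250812 , -0.11805866,  0.077215  , -0.54712065])}
slot_mid [524.7, 195.9] 0.78 [ 531.8 -685.8   45. ]
slot_mid [283.2, 105.5] 0.65 [ 482.9 -295.6   45. ]
pad_round_top [370.1, 35.3] 0.71 [ 609.8 -357.3   51. ]
pad_round_top [245.8, 128.4] 0.66 [ 440. -265.   51.]
pad_square_top [302.7, 146.5] 0.91 [ 446.2 -336.6   51. ]
pad_square_top [305.2, 149.2] 0.29 [ 444.4 -340.7   51. ]
pad_bar_top [276.8, 139.1] 0.76 [ 442.2 -304.4   51. ]
pad_bar_top [303.5, 147.6] 0.53 [ 445.4 -338.    51. ]
module [502.2, 204.4] 0.88 [ 504.6 -687.4    0. ]
module [280.9, 119.2] 0.76 [ 466.8 -299.6    0. ]
```

View pics/c.png

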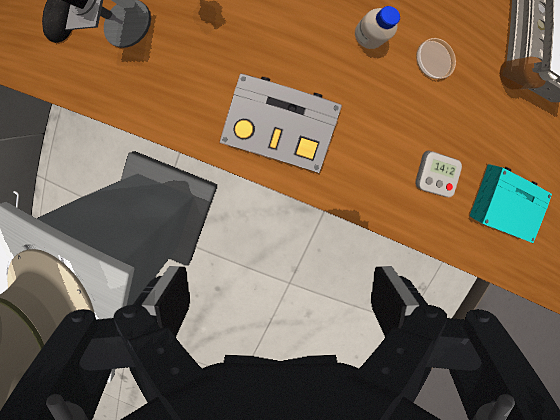

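Run:
```python
from h import *
import pickle
iw=pickle.load(open('c.pkl','rb'))
def pads(im,info,fish,box):
    x0,y0,x1,y1=box
    hsv=cv2.cvtColor(im,cv2.COLOR_BGR2HSV)
    m=((hsv[...,0]>18)&(hsv[...,0]<35)&(hsv[...,1]>120)&(hsv[...,2]>150)).astype(np.uint8)
    k=np.zeros_like(m);k[y0:y1,x0:x1]=m[y0:y1,x0:x1]
    n,l,st,c=cv2.connectedComponentsWithStats(k)
    for j in range(1,n):
        if st[j,4]>15: print(st[j,4],c[j].round(1),atz(info,c[j],51,fish).round(1))
print('wrist');a=cv2.imread('pics/c.png');pads(a,iw,True,(210,60,350,180))
print('top');b=cv2.imread('pics/a_top.png');pads(b,cams.camera_info('top'),False,(230,215,300,270))
print('side');s=cv2.imread('pics/a_side.png');pads(s,cams.camera_info('side'),False,(290,215,345,275))
cv2.imwrite('pics/c2.png',cv2.resize(a[60:180,210:350],(800,686),interpolation=2)[:600])
```

```text
wrist
229 [243.5 128.4] [ 439.  -262.4   51. ]
102 [275.1 137.5] [ 443.2 -301.8   51. ]
276 [306.6 148. ] [ 446.4 -341.7   51. ]
top
89 [281.5 248.7] [ 445.1 -344.9   51. ]
73 [245.1 251.5] [ 437.7 -265.5   51. ]
28 [263.2 250.2] [ 441.1 -305.    51. ]
side
17 [320.2 228. ] [ 445.  -340.7   51. ]
21 [327.4 251.4] [ 437.3 -261.    51. ]
```

View pics/c2.png

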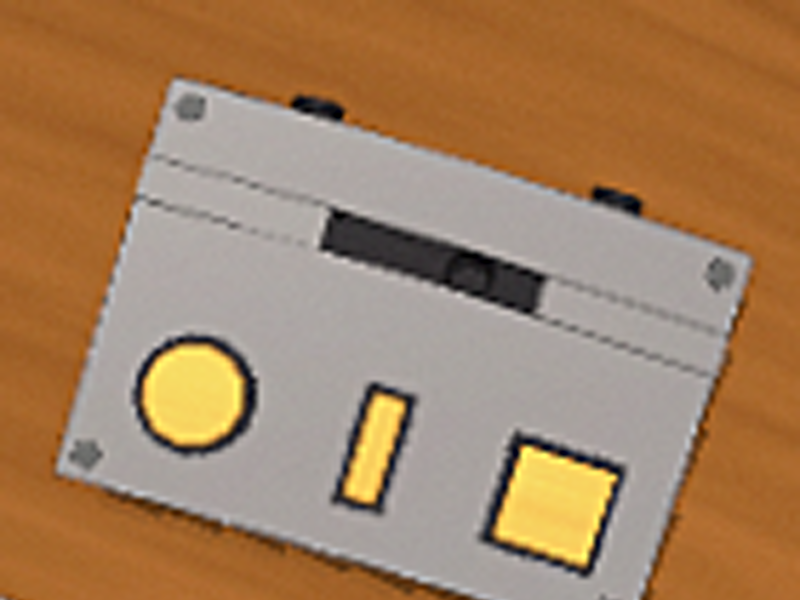

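Run:
```python
from h import *
import pickle
iw=pickle.load(open('c.pkl','rb'))
for n,p,z in [('slotL',(326,230),45),('slotR',(541,292),45),('hole',(470,272),41)]:
    q=(209.5+(p[0])*.175+.0,59.5+p[1]*.175); print(n,q,atz(iw,q,z,True).round(1))
R2=np.array([[.996,-.09],[.09,.996]])
for n,p in [('c1',(175,80)),('c2',(752,258)),('c3',(57,470))]:
    q=(209.5+(p[0])*.175+.0,59.5+p[1]*.175); X=atz(iw,q,45,True)
    print(n,X.round(1), (R2.T@(X[:2]-[462.2,-300.9])).round(1))
a=cv2.imread('pics/c.png');cv2.imwrite('pics/c3.png',cv2.resize(a[0:60,30:230],(800,240),interpolation=2))
```

```text
slotL (266.55, 99.75) [ 481.7 -274.3   45. ]
slotR (304.175, 110.6) [ 487.2 -321.3   45. ]
hole (291.75, 107.1) [ 485.4 -305.9   41. ]
c1 [ 500.  -231.9   45. ] [43.8 65.3]
c2 [ 512.8 -359.6   45. ] [ 45.1 -63.1]
c3 [ 412.3 -240.3   45. ] [-44.2  64.8]
```

View pics/c3.png

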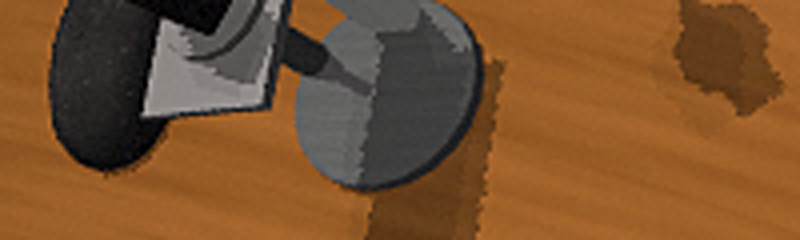

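>>> play_rows([
  [[-0.042, -0.0297, -0.0076], [0, 0, 0]],
  [[-0.042, -0.0297, -0.0076], [0, 0, 0]],
  [[-0.042, -0.0297, -0.0076], [0, 0, 0]],
  [[-0.042, -0.0297, -0.0076], [0, 0, 0]],
  [[-0.042, -0.0297, -0.0076], [0, 0, 0]],
  [[-0.042, -0.0297, -0.0076], [0, 0, 0]],
  [[-0.042, -0.0297, -0.0076], [0, 0, 0]],
  [[0, 0, 0], [0, 0, 0]],
])

```text
time_s: 2.95
eef_pos: [452.1, -64.0, 340.8]
ee_rot: [-0.001, 0.833, -0.554, 0.001]
force: [-0.1, -0.5, 0.3]
grip_width: 1.004
```

Run:
```python
from h import *
s=ctrl.sense();print(s['eef_pos'],s['ee_rot'],s['dq'].round(3),s['joints'].round(2),s['time_s'])
i=cams.camera_info("wrist");im=cams.capture("wrist");cv2.imwrite("pics/d.png",im[:,:,::-1])
import pickle;pickle.dump(i,open('d.pkl','wb'));print(i)
for t,z in [("stand_ring",120),("probe",120),]:
    for d in cams.tip_of("wrist",t)[:2]:
            if d['p']>.2: print(t,d['pixel'],round(d['p'],2),atz(i,d['pixel'],z,True).round(1))
```

```text
[452.14601369 -64.00920948 340.82035047] [-5.14759032e-04  8.32637026e-01 -5.53818521e-01  6.03609310e-04] [-0.083  0.013  0.017 -0.028 -0.016 -0.074] [-0.4   0.1   1.48  0.    1.56  0.78] 2.95
{'fx': 325.19226210127806, 'fy': 325.19226210127806, 'cx': 279.9946072311255, 'cy': 214.06106276316393, 'xyz': array([519.45904366, -36.1954911 , 482.81348998]), 'attitude': array([ 0.82465606, -0.11745587,  0.07828239, -0.54773933])}
stand_ring [278.7, 117.9] 0.72 [523. -33. 120.]
stand_ring [439.9, 247.7] 0.49 [ 461.1 -288.5  120. ]
probe [279.2, 121.5] 0.97 [519.5 -35.  120. ]
probe [371.4, 99.6] 0.8 [ 585.4 -119.7  120. ]
```

View pics/d.png

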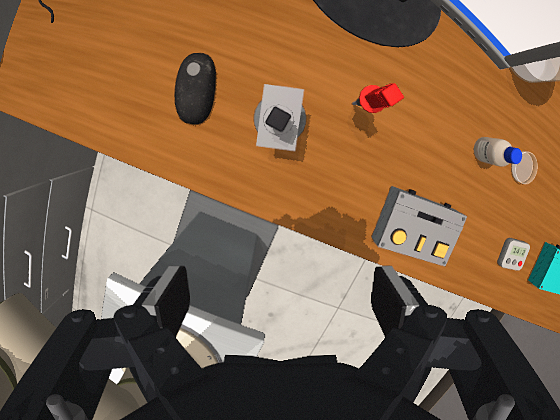

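Run:
```python
from h import *
a=cv2.imread('pics/d.png');cv2.imwrite('pics/d2.png',cv2.resize(a[75:165,235:335],(660,594),interpolation=2))
```

```text
(no output)
```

View pics/d2.png

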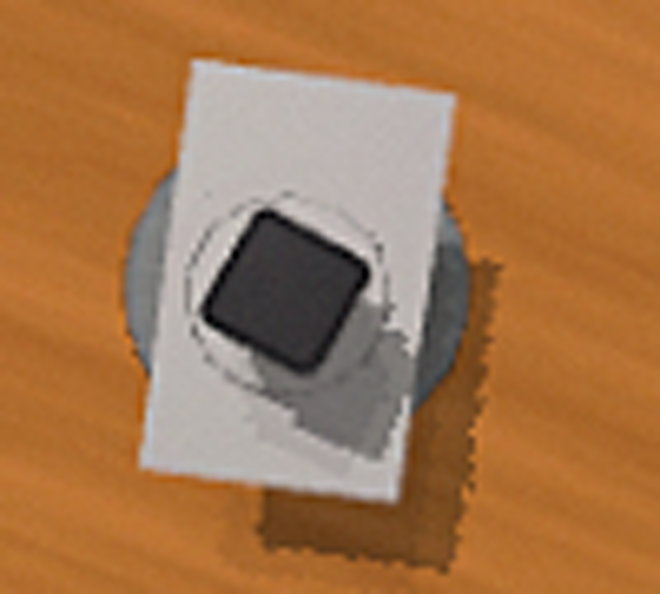

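Run:
```python
from h import *
import pickle
i=pickle.load(open('d.pkl','rb'))
P=lambda p:(234.5+p[0]/6.6,74.5+p[1]/6.6)
C=[atz(i,P(p),195,True) for p in [(265,207),(373,272),(310,375),(201,310)]]
print(np.mean(C,0).round(1)); 
for k in range(4):
    d=C[(k+1)%4]-C[k]; print(np.linalg.norm(d).round(1),np.degrees(np.arctan2(d[1],d[0])).round(1))
print('collar',atz(i,P((287,292)),125,True).round(1))
C=[atz(i,P(p),120,True) for p in [(190,60),(457,95),(400,500),(142,467)]]
print('plate',np.mean(C,0).round(1))
for k in range(4):
    d=C[(k+1)%4]-C[k]; print(np.linalg.norm(d).round(1),np.degrees(np.arctan2(d[1],d[0])).round(1))
```

```text
[521.5 -33.3 195. ]
16.7 -98.6
16.2 171.8
16.9 81.5
16.2 -8.8
collar [521.8 -32.7 125. ]
plate [524.5 -33.3 120. ]
44.7 -74.7
69.5 -164.8
43.9 105.3
69.5 15.9
```

>>> play_rows([
  [[0, 0, 0], [0, 0, 0.1733]],
  [[0, 0, 0], [0, 0, 0.1733]],
  [[0, 0, 0], [0, 0, 0.1733]],
  [[0, 0, 0], [0, 0, 0.1733]],
  [[-0.0135, -0.0214, 0.0386], [0, 0, 0]],
  [[-0.0135, -0.0214, 0.0386], [0, 0, 0]],
  [[-0.0135, -0.0214, 0.0386], [0, 0, 0]],
  [[-0.0135, -0.0214, 0.0386], [0, 0, 0]],
  [[0, 0, 0], [0, 0, 0]],
  [[0, 0, 0], [0, 0, 0]],
], squeeze=60)

```text
time_s: 4.1
eef_pos: [521.1, -37.3, 224.2]
ee_rot: [-0.0, -0.651, 0.759, 0.0]
force: [0.8, -1.2, -0.1]
grip_width: 1.001
```

```bash
cat >> h.py <<'E'
def st():
    s=ctrl.sense();q=rot(s['ee_rot']);m=q.as_matrix()
    print('t',round(s['time_s'],2),'tcp',s['eef_pos'].round(2),'yaw',np.degrees(np.arctan2(m[1,0],m[0,0])).round(2),'tilt',m[:2,2].round(4),'F',s['force'].round(2),'T',s['wrist_torque'].round(3),'w',round(s['grip_width'],3))
    return s
def look(name):
    import pickle
    i=cams.camera_info("wrist");im=cams.capture("wrist")[:,:,::-1].copy();cv2.imwrite(f"pics/{name}.png",im);pickle.dump(i,open(name+'.pkl','wb'));return i,im
def shift(s,target):
    "tool-axes normalised shift to world target"
    return (rot(s['ee_rot']).inv().apply(np.array(target)-s['eef_pos'])/750).round(4)
E
python3 - <<'E'
from h import *
s=st();i,im=look('e')
print(shift(s,(521.6,-33.5,140)))
print(s['joints'].round(2))
cv2.imwrite('pics/e.png',im)
print(proj(i,[[521.6,-33.5,195],[521.6,-33.5,125],s['eef_pos']],True).round(1))
E
```

```text
t 4.1 tcp [521.07 -37.34 224.19] yaw -98.71 tilt [-0.0011  0.0001] F [ 0.84 -1.23 -0.07] T [ 0.02  -0.057 -0.007] w 1.001
[-0.0052 -0.      0.1123]
[-0.3   0.31  1.52 -0.    1.31  1.43]
[[274.1 252.6]
 [275.7 216.9]
 [281.1 275.9]]
```

View pics/e.png

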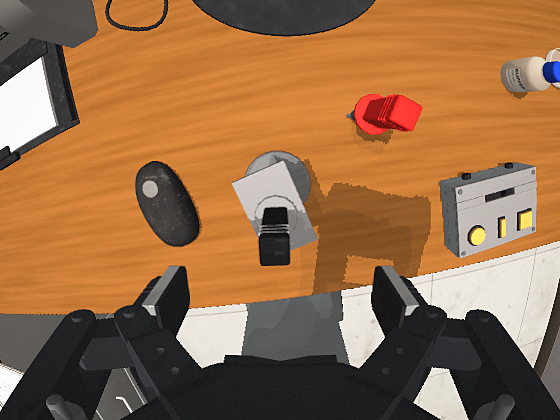

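>>> play_rows([
  [[-0.0026, 0, 0.0374], [0, 0, 0]],
  [[-0.0026, 0, 0.0374], [0, 0, 0]],
  [[0, 0, 0.0374], [0, 0, 0]],
  [[0, 0, 0], [0, 0, 0]],
  [[0, 0, 0], [0, 0, 0]],
])

```text
time_s: 4.65
eef_pos: [522.4, -33.0, 141.9]
ee_rot: [0.001, -0.652, 0.759, -0.001]
force: [0.4, 0.4, 0.4]
grip_width: 1.004
```

>>> play_rows([
  [[0, 0, 0], [0, 0, 0]],
  [[0, 0, 0], [0, 0, 0]],
  [[0, 0, 0], [0, 0, 0]],
  [[0, 0, 0], [0, 0, 0]],
  [[0, 0, 0], [0, 0, 0]],
  [[0, 0, 0], [0, 0, 0]],
  [[0, 0, 0], [0, 0, 0]],
  [[0, 0, 0], [0, 0, 0]],
], grip=1, squeeze=60)

```text
time_s: 5.45
eef_pos: [522.1, -32.2, 140.4]
ee_rot: [0.0, -0.652, 0.758, -0.0]
force: [-1.8, -0.0, 4.2]
grip_width: 0.202
```

Run:
```python
from h import *
s=st();i,im=look('f')
```

```text
t 5.45 tcp [522.05 -32.22 140.38] yaw -98.63 tilt [ 0.0004 -0.0001] F [-1.8  -0.04  4.23] T [0.13  0.155 0.01 ] w 0.202
```

View pics/f.png

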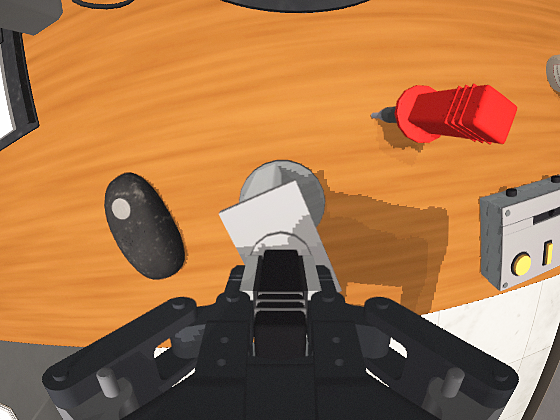

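>>> play_rows([
  [[0, 0, -0.02], [0, 0, 0]],
  [[0, 0, -0.036], [0, 0, 0]],
  [[0, 0, -0.042], [0, 0, 0]],
  [[0, 0, -0.042], [0, 0, 0]],
  [[0, 0, -0.042], [0, 0, 0]],
  [[0, 0, 0], [0, 0, 0]],
])

```text
time_s: 6.1
eef_pos: [523.1, -32.5, 280.1]
ee_rot: [0.002, -0.652, 0.758, -0.003]
force: [1.3, 0.1, -1.7]
grip_width: 0.206
```

Run:
```python
from h import *
s=st();i,im=look('g')
print(shift(s,(438.5,-263,215)))
print(s['joints'].round(2))
for c in ["side","wrist"]:
    if c=="side": cv2.imwrite('pics/g_side.png',cams.capture(c)[:,:,::-1])
    i=cams.camera_info(c)
    for d in cams.tip_of(c,"probe_point")[:2]: print(c,d['pixel'],d['p'],proj(i,s['eef_pos']-[0,0,123.4],c=="wrist"))
```

```text
t 6.1 tcp [523.08 -32.55 280.13] yaw -98.63 tilt [ 0.0064 -0.0019] F [ 1.26  0.13 -1.69] T [-0.02  -0.029 -0.022] w 0.206
[0.3206 0.066  0.0867]
[-0.29  0.28  1.42 -0.    1.44  1.44]
side [328.0, 247.7] 0.62 [302.79538065 305.97373057]
side [306.5, 306.7] 0.53 [302.79538065 305.97373057]
wrist [500.0, 212.5] 0.16 [280.9461007  208.10113716]
```

View pics/g.png

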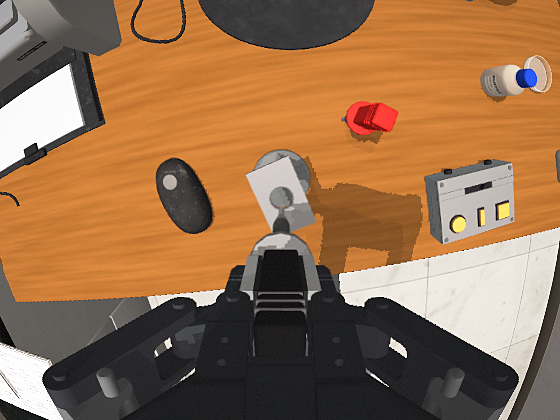

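View pics/g_side.png

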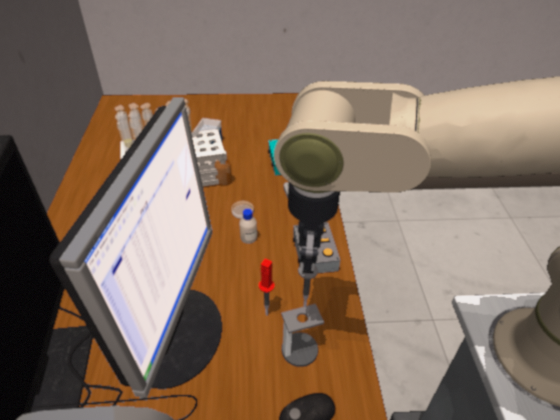

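>>> play_rows([
  [[0.0534, 0.011, 0.009], [0, 0, 0]],
  [[0.0534, 0.011, 0.009], [0, 0, 0]],
  [[0.0534, 0.011, 0.009], [0, 0, 0]],
  [[0.0534, 0.011, 0.009], [0, 0, 0]],
  [[0.0534, 0.011, 0.02], [0, 0, 0]],
  [[0.0534, 0.011, 0.04], [0, 0, 0]],
  [[0, 0, 0], [0, 0, 0]],
  [[0, 0, 0], [0, 0, 0]],
  [[0, 0, 0], [0, 0, 0]],
])

```text
time_s: 7.2
eef_pos: [437.5, -261.2, 205.1]
ee_rot: [0.0, -0.652, 0.758, 0.0]
force: [-0.0, 0.5, -1.8]
grip_width: 0.201
```

Run:
```python
from h import *
s=st();i,im=look('h')
print(s['dq'].round(3))
print(proj(i,[s['eef_pos']-[0,0,123.4],[438.5,-263,51],[446,-342.5,51]],True).round(1))
print(proj(cams.camera_info('top'),[s['eef_pos']-[0,0,123.4]]))
x0,y0=200,150
cv2.imwrite('pics/h2.png',cv2.resize(im[130:280,200:360],(640,600),interpolation=2))
```

```text
t 7.2 tcp [ 437.48 -261.2   205.12] yaw -98.59 tilt [0.0001 0.0002] F [-0.01  0.51 -1.8 ] T [-0.004  0.09  -0.041] w 0.201
[ 0.013 -0.012 -0.006 -0.004  0.001 -0.003]
[[280.7 208.7]
 [282.4 198.7]
 [364.6 179.3]]
[[242.03953322 251.23853499]]
```

View pics/h2.png

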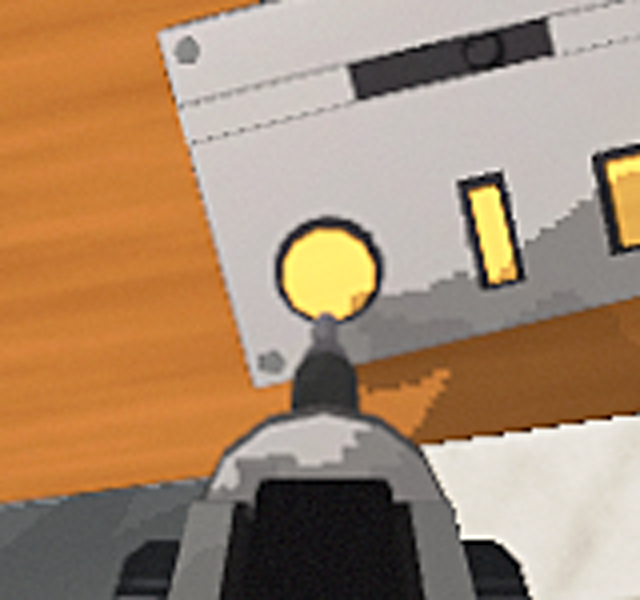

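Run:
```python
from h import *
import pickle
i=pickle.load(open('h.pkl','rb'));s=ctrl.sense()
P=lambda p:(199.6+p[0]/4,129.6+p[1]/4)
print(atz(i,P((330,270)),51,True),atz(i,P((491,231)),51,True),atz(i,P((326,316)),s['eef_pos'][2]-123.4,True))
for p in [(352,82),(551,36),(355,98),(548,22)]: print('slot',atz(i,P(p),45,True).round(1))
print('hole',atz(i,P((483,49)),41,True).round(1))
im=cv2.imread('pics/h.png')
hsv=cv2.cvtColor(im,cv2.COLOR_BGR2HSV)
m=((hsv[...,0]>18)&(hsv[...,0]<35)&(hsv[...,1]>120)&(hsv[...,2]>110)).astype(np.uint8)
m[:, :260]=0;m[:,400:]=0;m[:150]=0;m[230:]=0
n,l,st_,c=cv2.connectedComponentsWithStats(m)
for j in range(1,n):
    if st_[j,4]>100: print(st_[j],atz(i,c[j],51,True).round(1))
```

```text
[ 440.05488195 -262.90983724   51.        ] [ 443.84852988 -301.4602889    51.        ] [ 437.59512869 -261.52015504   81.98359192]
slot [ 482.3 -274.4   45. ]
slot [ 486.8 -321.9   45. ]
slot [ 478.5 -274.5   45. ]
slot [ 490.1 -321.6   45. ]
hole [ 485.4 -306.    41. ]
[352 166  23  25 372] [ 447.2 -341.6   51. ]
[318 177  10  23 148] [ 443.5 -301.7   51. ]
[271 188  22  21 365] [ 439.5 -262.1   51. ]
```

Run:
```python
from h import *
s=st();print(shift(s,(439.5,-262.2,178)))
```

```text
t 7.25 tcp [ 437.65 -261.04  205.38] yaw -98.56 tilt [ 0.0005 -0.0003] F [-0.68  0.19 -1.32] T [-0.034  0.051 -0.025] w 0.204
[ 0.0011 -0.0027  0.0365]
```

>>> play_rows([
  [[0.0011, -0.0027, 0.0182], [0, 0, 0]],
  [[0, 0, 0.0183], [0, 0, 0]],
  [[0, 0, 0], [0, 0, 0]],
  [[0, 0, 0], [0, 0, 0]],
  [[0, 0, 0], [0, 0, 0]],
])

```text
time_s: 7.75
eef_pos: [439.5, -262.9, 178.6]
ee_rot: [0.0, -0.652, 0.758, -0.001]
force: [-0.6, -0.6, -1.3]
grip_width: 0.204
```

Run:
```python
from h import *
s=st();i,im=look('k');st()
print(proj(i,[s['eef_pos']-[0,0,123.4],[439.5,-262.2,51]],True).round(1))
cv2.imwrite('pics/k2.png',cv2.resize(im[150:250,220:340],(720,600),interpolation=2))
```

```text
t 7.75 tcp [ 439.48 -262.87  178.61] yaw -98.59 tilt [ 0.0012 -0.0011] F [-0.64 -0.6  -1.27] T [-0.002 -0.029  0.043] w 0.204
t 7.8 tcp [ 439.4  -262.97  178.52] yaw -98.61 tilt [ 0.0011 -0.0011] F [ 0.14  0.73 -0.3 ] T [-0.067 -0.005  0.006] w 0.2
[[280.5 208.9]
 [279.7 207.7]]
```

View pics/k2.png

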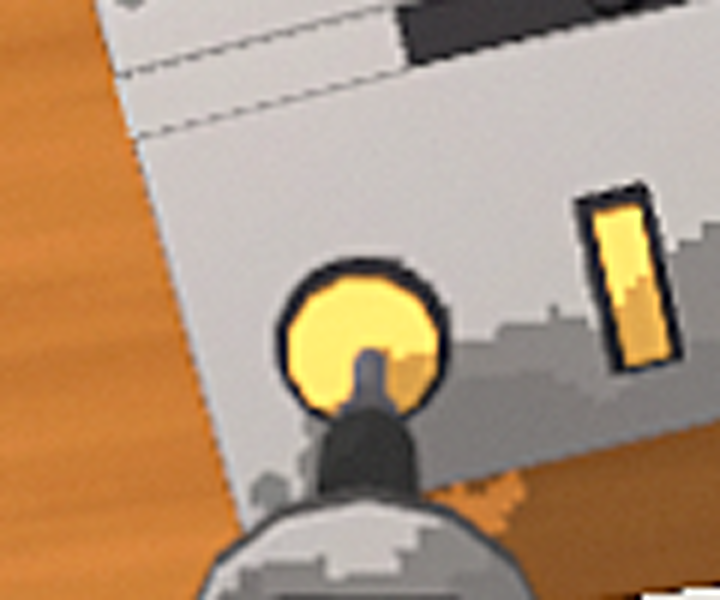

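>>> play_rows([
  [[-0.0013, 0, 0.002], [0, 0, 0]],
  [[0, 0, 0.002], [0, 0, 0]],
  [[0, 0, 0.002], [0, 0, 0]],
  [[0, 0, 0.002], [0, 0, 0]],
  [[0, 0, 0], [0, 0, 0]],
  [[0, 0, 0], [0, 0, 0]],
])

```text
time_s: 8.4
eef_pos: [439.2, -262.0, 171.8]
ee_rot: [0.0, -0.652, 0.758, -0.0]
force: [0.3, 0.4, 1.5]
grip_width: 0.202
```

Run:
```python
from h import *
s=st();i,im=look('l');st()
cv2.imwrite('pics/l2.png',cv2.resize(im[150:250,220:340],(720,600),interpolation=2))
```

```text
t 8.4 tcp [ 439.23 -262.04  171.79] yaw -98.63 tilt [ 0.0002 -0.0001] F [0.25 0.38 1.46] T [ 0.151 -0.007 -0.012] w 0.202
t 8.45 tcp [ 439.22 -262.04  171.78] yaw -98.63 tilt [ 0.0002 -0.0001] F [ 0.81 -0.17  1.74] T [ 0.101 -0.038 -0.004] w 0.199
```

View pics/l2.png

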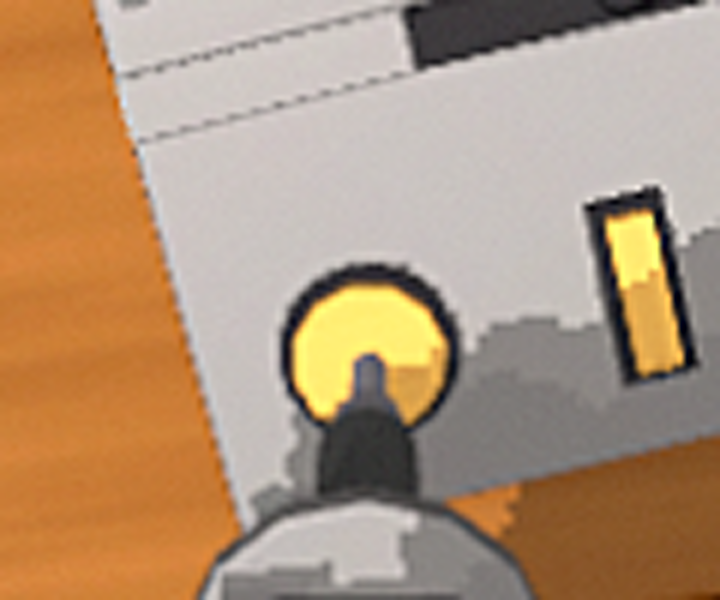

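>>> play_rows([
  [[0, 0, 0], [0, 0, 0]],
  [[0, 0, 0], [0, 0, 0]],
  [[0, 0, -0.02], [0, 0, 0]],
  [[0, 0, -0.02], [0, 0, 0]],
  [[0.0344, -0.0085, 0], [0, 0, 0]],
  [[0.0344, -0.0085, 0], [0, 0, 0]],
  [[0.0344, -0.0085, 0], [0, 0, 0]],
  [[0, 0, 0.0156], [0, 0, 0]],
  [[0, 0, 0.0156], [0, 0, 0]],
  [[0, 0, 0], [0, 0, 0]],
  [[0, 0, 0], [0, 0, 0]],
  [[0, 0, 0], [0, 0, 0]],
])

```text
time_s: 9.65
eef_pos: [446.7, -341.0, 178.7]
ee_rot: [0.0, -0.652, 0.758, -0.0]
force: [0.4, 0.3, -0.7]
grip_width: 0.2
```

Run:
```python
from h import *
s=st();i,im=look('m');st()
print(proj(i,[s['eef_pos']-[0,0,123.4],[446.8,-341.8,51]],True).round(1))
cv2.imwrite('pics/m2.png',cv2.resize(im[150:250,220:340],(720,600),interpolation=2))
```

```text
t 9.65 tcp [ 446.69 -340.98  178.75] yaw -98.59 tilt [ 0.0005 -0.0005] F [ 0.41  0.3  -0.72] T [ 0.018 -0.004 -0.027] w 0.2
t 9.7 tcp [ 446.71 -341.08  178.8 ] yaw -98.6 tilt [ 0.0006 -0.0007] F [ 0.16  0.21 -0.9 ] T [-0.012  0.015  0.065] w 0.201
[[280.6 208.8]
 [281.5 207.2]]
```

View pics/m2.png

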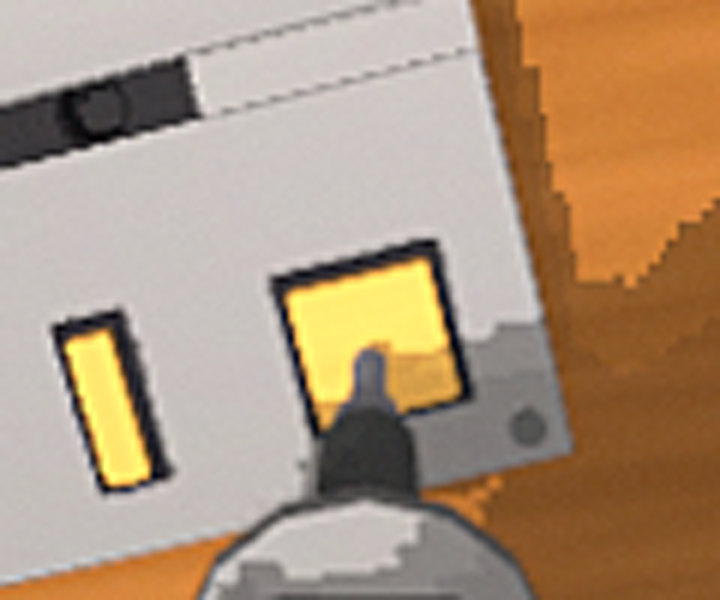

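>>> play_rows([
  [[0.0007, 0, 0.0021], [0, 0, 0]],
  [[0, 0, 0.0021], [0, 0, 0]],
  [[0, 0, 0.0021], [0, 0, 0]],
  [[0, 0, 0.0021], [0, 0, 0]],
  [[0, 0, 0], [0, 0, 0]],
  [[0, 0, 0], [0, 0, 0]],
])

```text
time_s: 10.3
eef_pos: [446.4, -341.9, 172.1]
ee_rot: [0.0, -0.652, 0.758, -0.0]
force: [0.4, -0.0, 1.9]
grip_width: 0.2
```

Run:
```python
from h import *
s=st();i,im=look('n');st()
cv2.imwrite('pics/n2.png',cv2.resize(im[150:250,220:340],(720,600),interpolation=2))
```

```text
t 10.3 tcp [ 446.42 -341.94  172.11] yaw -98.63 tilt [ 0.0002 -0.0001] F [ 0.42 -0.04  1.94] T [ 0.004  0.086 -0.003] w 0.2
t 10.35 tcp [ 446.43 -341.95  172.14] yaw -98.63 tilt [ 0.0002 -0.0002] F [-0.19  0.43  0.91] T [0.03  0.074 0.004] w 0.203
```

View pics/n2.png

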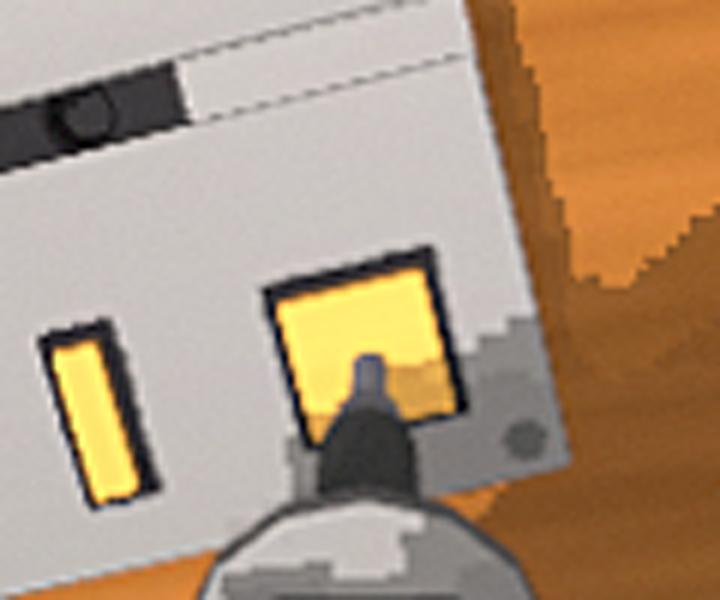

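>>> play_rows([
  [[0, 0, 0], [0, 0, 0]],
  [[0, 0, 0], [0, 0, 0]],
  [[0, 0, -0.02], [0, 0, 0]],
  [[0, 0, -0.02], [0, 0, 0]],
  [[-0.0262, -0.0128, 0], [0, 0, 0]],
  [[-0.0262, -0.0128, 0], [0, 0, 0]],
  [[-0.0262, -0.0128, 0], [0, 0, 0]],
  [[0, 0, 0.02], [0, 0, 0]],
  [[0, 0, 0.018], [0, 0, 0]],
  [[0, 0, 0], [0, 0, 0]],
  [[0, 0, 0], [0, 0, 0]],
  [[0, 0, 0], [0, 0, 0]],
])

```text
time_s: 11.55
eef_pos: [483.9, -288.3, 174.2]
ee_rot: [0.0, -0.652, 0.758, -0.001]
force: [-0.3, -0.7, -0.7]
grip_width: 0.199
```

Run:
```python
from h import *
s=st();i,im=look('o');st()
print(proj(i,[s['eef_pos']-[0,0,123.4],[484.5,-298,45]],True).round(1))
cv2.imwrite('pics/o2.png',cv2.resize(im[150:250,220:340],(720,600),interpolation=2))
```

```text
t 11.55 tcp [ 483.87 -288.27  174.19] yaw -98.64 tilt [ 0.0009 -0.0008] F [-0.31 -0.67 -0.68] T [0.049 0.028 0.071] w 0.199
t 11.6 tcp [ 483.87 -288.25  174.18] yaw -98.64 tilt [ 0.0009 -0.0008] F [ 0.45  0.66 -1.62] T [-0.026 -0.01   0.036] w 0.206
[[280.6 208.8]
 [291.6 204.7]]
```

View pics/o2.png

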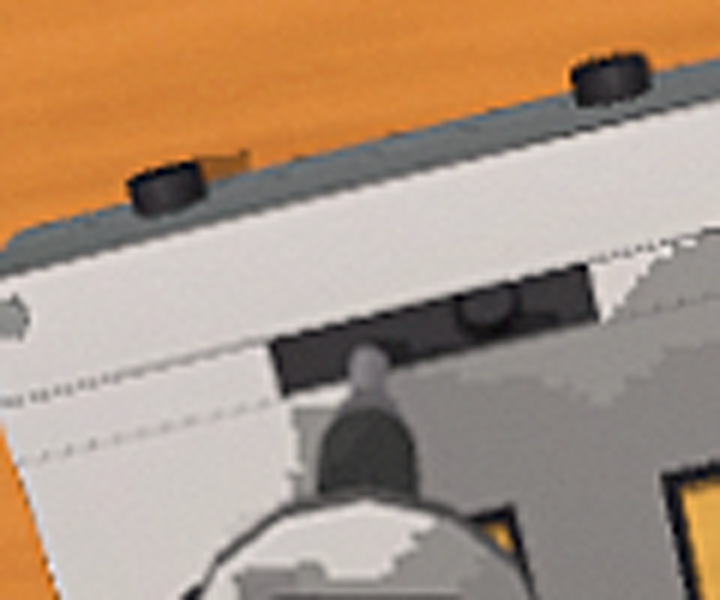

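>>> play_rows([
  [[0, 0, 0.0025], [0, 0, 0]],
  [[0, 0, 0.0025], [0, 0, 0]],
  [[0, 0, 0.0025], [0, 0, 0]],
  [[0, 0, 0.0025], [0, 0, 0]],
  [[0, 0, 0.0025], [0, 0, 0]],
  [[0, 0, 0.0025], [0, 0, 0]],
  [[0, 0, 0], [0, 0, 0]],
  [[0, 0, 0], [0, 0, 0]],
])

```text
time_s: 12.4
eef_pos: [483.8, -288.0, 162.4]
ee_rot: [0.0, -0.652, 0.758, -0.0]
force: [-1.1, 0.9, 1.4]
grip_width: 0.201
```

Run:
```python
from h import *
s=st();i,im=look('p');st()
cv2.imwrite('pics/p2.png',cv2.resize(im[150:250,220:340],(720,600),interpolation=2))
```

```text
t 12.4 tcp [ 483.76 -287.96  162.38] yaw -98.63 tilt [ 0.0002 -0.0002] F [-1.15  0.93  1.35] T [ 0.16   0.053 -0.   ] w 0.201
t 12.45 tcp [ 483.76 -288.    162.4 ] yaw -98.63 tilt [ 0.0002 -0.0002] F [0.41 0.08 1.51] T [0.074 0.109 0.002] w 0.203
```

View pics/p2.png

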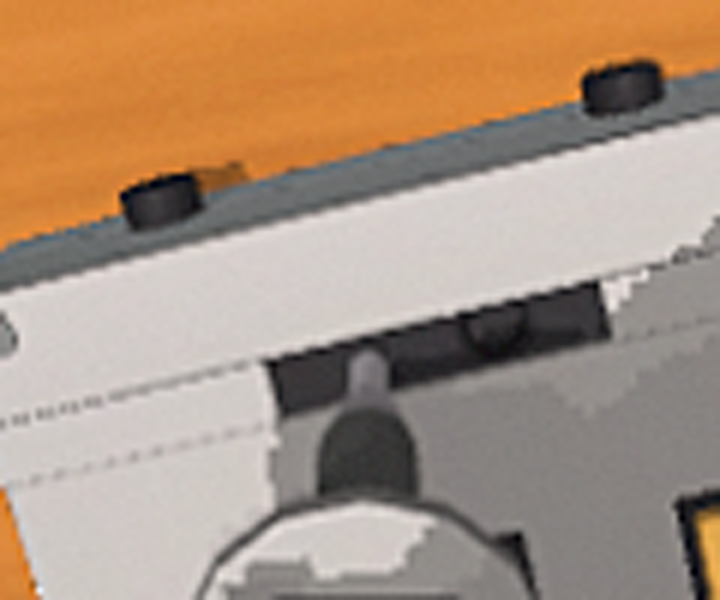

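>>> play_rows([
  [[0.0026, -0.00063, 0], [0, 0, 0]],
  [[0.0026, -0.00063, 0], [0, 0, 0]],
  [[0.0026, -0.00063, 0], [0, 0, 0]],
  [[0.0026, -0.00063, 0], [0, 0, 0]],
  [[0.0026, -0.00063, 0], [0, 0, 0]],
  [[0.0026, -0.00063, 0], [0, 0, 0]],
  [[0.0013, -0.0003, 0], [0, 0, 0]],
  [[0.0013, -0.0003, 0], [0, 0, 0]],
  [[0, 0, 0], [0, 0, 0]],
])

```text
time_s: 13.35
eef_pos: [485.0, -302.5, 162.3]
ee_rot: [-0.0, -0.652, 0.758, -0.001]
force: [1.1, -0.7, 0.6]
grip_width: 0.202
```

Run:
```python
from h import *
s=st();i,im=look('q');st()
cv2.imwrite('pics/q2.png',cv2.resize(im[150:250,220:340],(720,600),interpolation=2))
```

```text
t 13.35 tcp [ 485.   -302.51  162.34] yaw -98.63 tilt [ 0.0005 -0.0014] F [ 1.1  -0.67  0.63] T [-0.232 -0.004 -0.01 ] w 0.202
t 13.4 tcp [ 485.   -302.5   162.38] yaw -98.63 tilt [ 0.0005 -0.0015] F [-0.08 -2.03  0.43] T [-0.293 -0.058  0.046] w 0.198
```

View pics/q2.png

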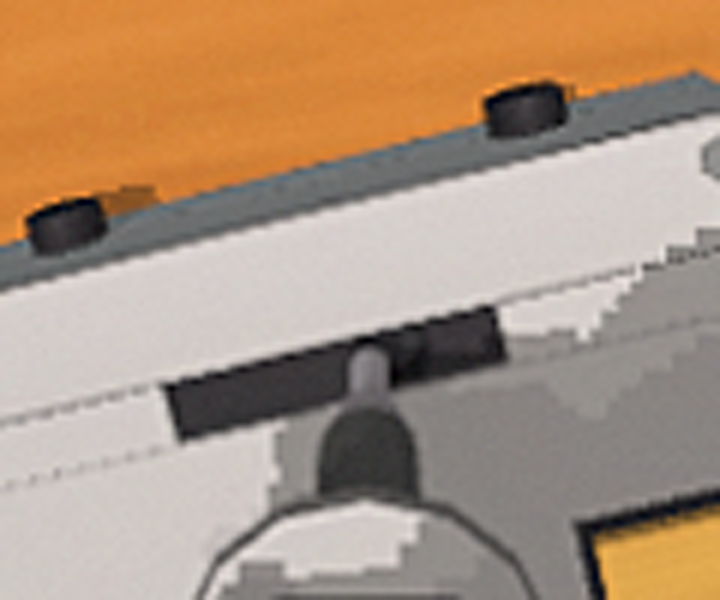

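>>> play_rows([
  [[0.0013, -0.0003, 0], [0, 0, 0]],
  [[0.0013, -0.0003, 0], [0, 0, 0]],
  [[0.0013, -0.0003, 0], [0, 0, 0]],
  [[0, 0, 0], [0, 0, 0]],
])

```text
time_s: 13.8
eef_pos: [485.0, -304.9, 161.9]
ee_rot: [-0.0, -0.652, 0.758, 0.0]
force: [-0.1, -0.4, -1.3]
grip_width: 0.204
```

Run:
```python
from h import *
s=st();i,im=look('r');st()
cv2.imwrite('pics/r2.png',cv2.resize(im[150:250,220:340],(720,600),interpolation=2))
```

```text
t 13.8 tcp [ 484.98 -304.89  161.92] yaw -98.63 tilt [-0.0005  0.0005] F [-0.13 -0.44 -1.31] T [-0.047  0.049 -0.004] w 0.204
t 13.85 tcp [ 485.01 -304.84  161.96] yaw -98.63 tilt [-0.0004  0.0005] F [-0.27  0.26 -1.46] T [ 0.008 -0.062 -0.011] w 0.2
```

View pics/r2.png

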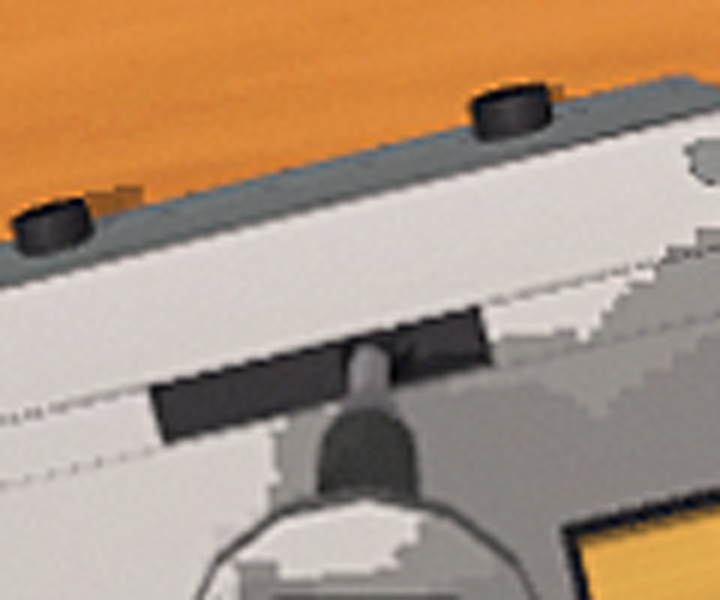

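>>> play_rows([
  [[0.001, -0.0003, 0], [0, 0, 0]],
  [[0, 0, 0.0022], [0, 0, 0]],
  [[0, 0, 0.0022], [0, 0, 0]],
  [[0, 0, 0.0022], [0, 0, 0]],
  [[0, 0, 0], [0, 0, 0]],
  [[0, 0, 0], [0, 0, 0]],
])

```text
time_s: 14.45
eef_pos: [485.2, -305.7, 157.2]
ee_rot: [0.0, -0.652, 0.758, 0.0]
force: [-1.4, 0.0, -0.6]
grip_width: 0.201
```

>>> play_rows([
  [[0, 0, 0.0022], [0, 0, 0]],
  [[0, 0, 0.0022], [0, 0, 0]],
  [[0, 0, 0.0022], [0, 0, 0]],
  [[0, 0, 0], [0, 0, 0]],
  [[0, 0, 0], [0, 0, 0]],
])

```text
time_s: 14.95
eef_pos: [485.3, -305.8, 152.5]
ee_rot: [0.0, -0.652, 0.758, -0.0]
force: [-0.5, 0.1, 0.8]
grip_width: 0.2
```

Run:
```python
from h import *
s=st();i,im=look('s');st()
cv2.imwrite('pics/s2.png',cv2.resize(im[150:250,220:340],(720,600),interpolation=2))
```

```text
t 14.95 tcp [ 485.3  -305.76  152.49] yaw -98.63 tilt [ 0.0003 -0.0003] F [-0.52  0.09  0.81] T [ 0.007  0.03  -0.03 ] w 0.2
t 15.0 tcp [ 485.3  -305.74  152.47] yaw -98.63 tilt [ 0.0002 -0.0002] F [-0.79 -1.07  0.73] T [0.008 0.029 0.045] w 0.199
```

View pics/s2.png

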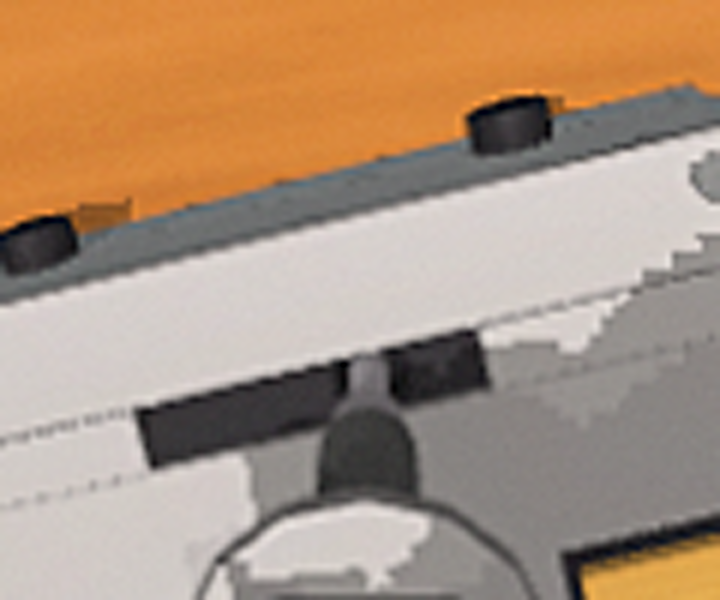

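>>> play_rows([
  [[0, 0, 0.0008], [0, 0, 0]],
  [[0, 0, 0], [0, 0, 0]],
  [[0, 0, 0], [0, 0, 0]],
  [[0, 0, 0], [0, 0, 0]],
  [[0, 0, -0.015], [0, 0, 0]],
  [[0, 0, -0.03], [0, 0, 0]],
  [[0, 0, -0.045], [0, 0, 0]],
  [[0, 0, -0.045], [0, 0, 0]],
  [[0, 0, -0.045], [0, 0, 0]],
  [[-0.046, 0.0008, 0], [0, 0, 0]],
  [[-0.046, 0.0008, 0], [0, 0, 0]],
  [[-0.046, 0.0008, 0], [0, 0, 0]],
  [[-0.046, 0.0008, 0], [0, 0, 0]],
  [[-0.046, 0.0008, 0], [0, 0, 0]],
  [[-0.046, 0.0008, 0], [0, 0, 0]],
  [[-0.046, 0.0008, 0], [0, 0, 0]],
  [[-0.046, 0.0008, 0], [0, 0, 0]],
  [[0, 0, 0], [0, 0, 0]],
  [[0, 0, 0], [0, 0, 0]],
  [[0, 0, 0], [0, 0, 0]],
])

```text
time_s: 17.0
eef_pos: [521.8, -32.8, 286.9]
ee_rot: [-0.0, -0.652, 0.759, -0.0]
force: [0.6, -0.1, -1.3]
grip_width: 0.2
```

Run:
```python
from h import *
s=st();i,im=look('u')
print(shift(s,(521.9,-32.5,245)))
print(proj(i,[s['eef_pos']-[0,0,123.4],[521.8,-32.7,120]],True).round(1))
cv2.imwrite('pics/u2.png',cv2.resize(im[130:280,200:360],(640,600),interpolation=2))
```

```text
t 17.0 tcp [521.79 -32.84 286.89] yaw -98.68 tilt [-0.0001 -0.0002] F [ 0.63 -0.15 -1.3 ] T [0.014 0.053 0.001] w 0.2
[-0.0005 -0.0001  0.0559]
[[280.7 208.7]
 [280.4 196.9]]
```

View pics/u2.png

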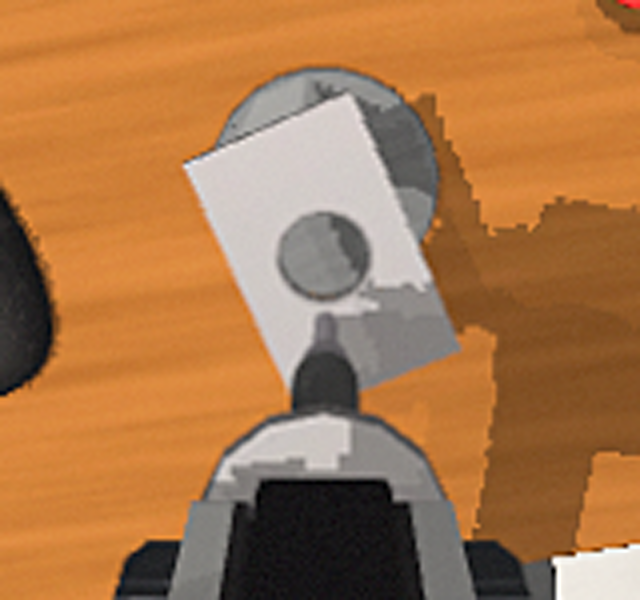

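Run:
```python
from h import *
import pickle
i=pickle.load(open('u.pkl','rb'))
P=lambda p:(199.6+p[0]/4,129.6+p[1]/4)
print(atz(i,P((324,256)),120,True))
s=ctrl.sense();print(atz(i,P((324,315)),s['eef_pos'][2]-123.4,True))
for p in [(278,256),(371,256),(324,211),(324,301)]: print(atz(i,P(p),120,True).round(1))
```

```text
[525.00950202 -33.33577385 120.        ]
[522.07453085 -32.82898785 163.41531052]
[526.7 -22.3 120. ]
[523.3 -44.6 120. ]
[536. -35. 120.]
[513.8 -31.6 120. ]
```

>>> play_rows([
  [[0, -0.0036, 0.012], [0, 0, 0]],
  [[0, 0, 0.02], [0, 0, 0]],
  [[0, 0, 0.024], [0, 0, 0]],
  [[0, 0, 0.024], [0, 0, 0]],
  [[0, 0, 0.024], [0, 0, 0]],
  [[0, 0, 0.024], [0, 0, 0]],
  [[0, 0, 0.024], [0, 0, 0]],
  [[0, 0, 0.02], [0, 0, 0]],
  [[0, 0, 0.012], [0, 0, 0]],
  [[0, 0, 0.005], [0, 0, 0]],
  [[0, 0, 0], [0, 0, 0]],
  [[0, 0, 0], [0, 0, 0]],
])

```text
time_s: 18.25
eef_pos: [524.9, -32.7, 145.5]
ee_rot: [0.0, -0.652, 0.758, -0.0]
force: [-0.6, 0.8, -0.6]
grip_width: 0.201
```

Run:
```python
from h import *
s=st();i,im=look('v');st()
cv2.imwrite('pics/v2.png',cv2.resize(im[130:280,200:360],(640,600),interpolation=2))
```

```text
t 18.25 tcp [524.89 -32.7  145.52] yaw -98.64 tilt [ 0.001  -0.0003] F [-0.58  0.79 -0.62] T [-0.008 -0.034  0.019] w 0.201
t 18.3 tcp [524.92 -32.64 145.57] yaw -98.63 tilt [ 0.0012 -0.0003] F [ 0.92  0.89 -1.47] T [-0.007 -0.035 -0.041] w 0.199
```

View pics/v2.png

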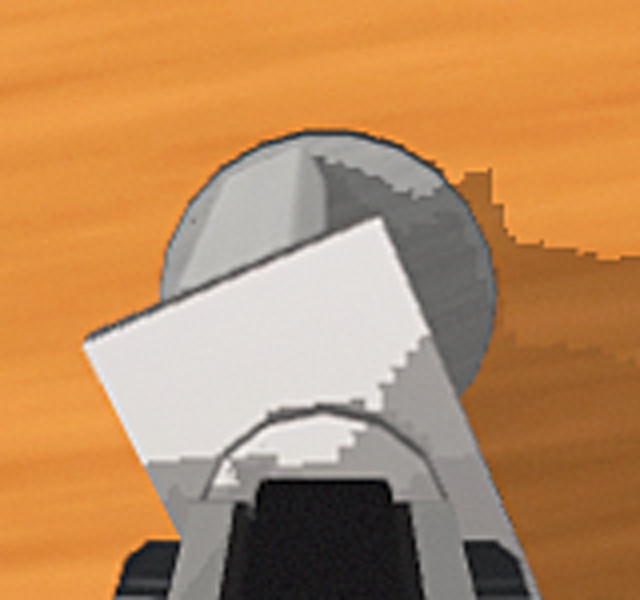

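>>> play_rows([
  [[0, 0, 0.0025], [0, 0, 0]],
  [[0, 0, 0.0025], [0, 0, 0]],
  [[0, 0, 0.0013], [0, 0, 0]],
  [[0, 0, 0], [0, 0, 0]],
  [[0, 0, 0], [0, 0, 0]],
])

```text
time_s: 18.8
eef_pos: [524.6, -32.5, 140.4]
ee_rot: [0.0, -0.652, 0.758, -0.0]
force: [-1.4, -0.6, 1.6]
grip_width: 0.201
```

>>> play_rows([
  [[0, 0, 0.0007], [0, 0, 0]],
  [[0, 0, 0], [0, 0, 0]],
])

```text
time_s: 19.0
eef_pos: [524.6, -32.5, 140.4]
ee_rot: [0.0, -0.652, 0.758, -0.0]
force: [-2.8, 0.5, 6.3]
grip_width: 0.2
```

>>> play_rows([
  [[0, 0, -0.0005], [0, 0, 0]],
  [[0, 0, 0], [0, 0, 0]],
  [[0, 0, 0], [0, 0, 0]],
  [[0, 0, 0], [0, 0, 0]],
  [[0, 0, 0], [0, 0, 0]],
  [[0, 0, 0], [0, 0, 0]],
  [[0, 0, 0], [0, 0, 0]],
  [[0, 0, 0], [0, 0, 0]],
], grip=0)

```text
time_s: 19.8
eef_pos: [524.6, -32.5, 140.1]
ee_rot: [0.0, -0.652, 0.758, 0.0]
force: [0.6, -0.9, -0.2]
grip_width: 0.996
```

Run:
```python
from h import *
s=st();i,im=look('w')
```

```text
t 19.8 tcp [524.58 -32.51 140.06] yaw -98.63 tilt [0. 0.] F [ 0.63 -0.91 -0.19] T [0.028 0.037 0.006] w 0.996
```

View pics/w.png

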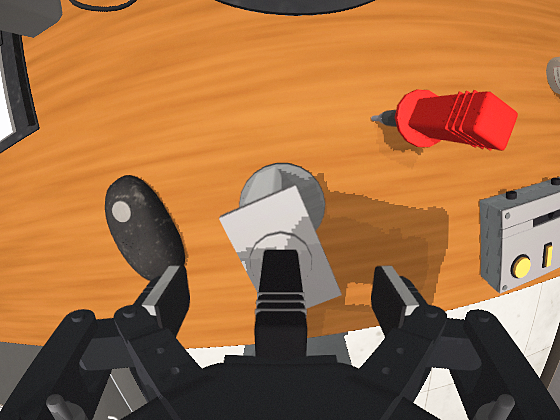

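The probe stands in its stand and has been released. Now I retract straight up.

>>> play_rows([
  [[0, 0, -0.015], [0, 0, 0]],
  [[0, 0, -0.03], [0, 0, 0]],
  [[0, 0, -0.045], [0, 0, 0]],
  [[0, 0, -0.045], [0, 0, 0]],
  [[0, 0, -0.045], [0, 0, 0]],
  [[0, 0.03, -0.03], [0, 0, 0]],
  [[0, 0.045, 0], [0, 0, 0]],
  [[0, 0.03, 0], [0, 0, 0]],
  [[0, 0, 0], [0, 0, 0]],
  [[0, 0, 0], [0, 0, 0]],
  [[0, 0, 0], [0, 0, 0]],
])

```text
time_s: 20.95
eef_pos: [447.3, -20.9, 297.8]
ee_rot: [0.0, -0.652, 0.758, -0.0]
force: [-0.9, -0.0, -0.0]
grip_width: 1.0
```

Run:
```python
from h import *
s=st();i,im=look('x')
t=cams.capture('top')[:,:,::-1]
sd=cams.capture('side')[:,:,::-1]
cv2.imwrite('pics/y.png',np.vstack([np.hstack([cv2.resize(im[60:210,200:340],(400,300)),cv2.resize(sd[230:380,220:420],(400,300))]),np.hstack([t[140:290,90:390]])[:, :].repeat(2,0).repeat(2,1)[:300,:600] if 0 else cv2.resize(t[130:290,90:490],(800,300))]))
for n,z in [("reagent_bottle",0),("petri_dish",0),("bench_timer",0)]:
    for d in cams.tip_of("top",n)[:1]: print(n,d['pixel'],d['p'])
```

```text
t 20.95 tcp [447.25 -20.87 297.82] yaw -98.64 tilt [ 0.0004 -0.0001] F [-0.86 -0.04 -0.03] T [-0.008  0.023 -0.041] w 1.0
reagent_bottle [294.4, 167.1] 0.59
petri_dish [338.6, 162.3] 0.55
bench_timer [366.3, 234.1] 0.68
```

View pics/y.png

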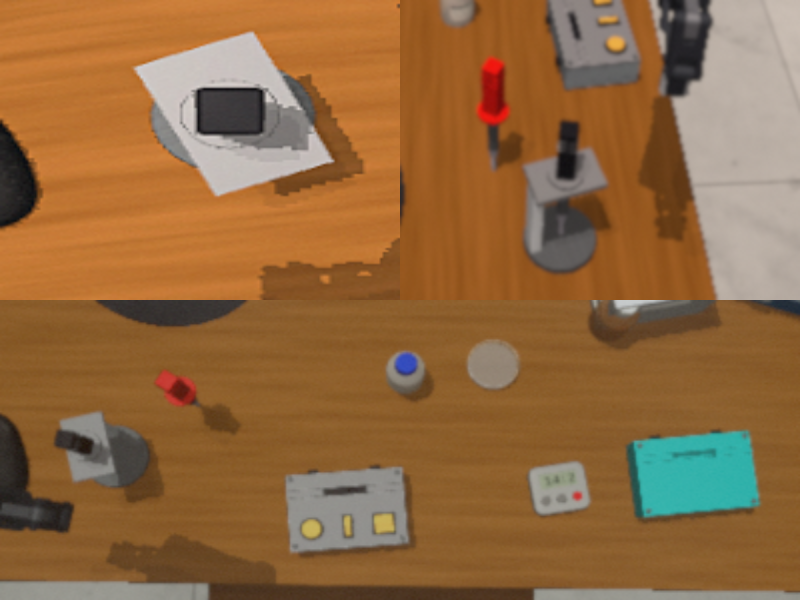

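```bash
python3 -c "
from rig import ctrl
print(ctrl.finish_job())"
```

```text
the job is handed in; nothing more can be done
None
```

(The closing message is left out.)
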